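# Set and lock the mitre jig

### The arm

A 7-joint arm with a two-finger parallel gripper is mounted at the origin on the work surface. World frame = base frame: x ahead of the robot, y to its left, z up, the work surface at z = 0. Lengths are in m, angles in rad, forces in N, time in s.
With the tool pointing down it reaches from about 0.4 to 0.85 m from the base axis. Payload 4.5 kg.
Tool frame: the origin (TCP) lies at the very end of the fingers, on their centre line; the grasp point (between the pads) lies 19 mm behind it; z points along the fingers, y is the line along which they close (so a half turn about z gives the same grasp; the last joint's range is limited). The gripper opens to 88 mm and grips with 3 to 60 N. Pads are 18 mm wide; open, the fingers measure 123 mm over their backs; the gripper's body (75 mm by 187 mm) begins 45 mm behind the grasp point.
Start: joints at [1.384, 0.689, -0.195, 1.565, 0.157, 0.902, -0.215], TCP at [0.137, -0.61, 0.239] pointing down, gripper open.
Joint ranges: [-3.01, 3.01], [-0.46, 2.08], [-1.47, 1.51], [0.13, 2.56], [-1, 4.14], [0.04, 2.09], [-2.66, 2.66]. Speed limits (rad/s): [2.57, 2.57, 3.14, 3.14, 3.14, 3.14, 3.14].

### API

Orientations are given as a unit quaternion [x, y, z, w].
In Python, from plant import r gives the robot as it stands. The module is installed in compiled form; this text tells all that it offers.
- The arm moves only by the shell command python3 -m pendant 'ROWS' [FORCE]. ROWS is JSON, one flat list of numbers, 7 for each row, row after row: the opening, from 0 (shut) to 1 (fully open), then the shift along the tool's x, y, z scaled (see below), then the turn, a rotation vector about the tool's x, y, z scaled (see below). A call has 1 to 12 rows; each row is the pose to reach, as a shift and turn from the pose commanded when the call began, along the tool's axes at that moment; what a row does not reach only later rows make up. The controller multiplies each number of a shift by 0.15 m and each number of a turn by pi/2 rad. A row lasts 1/10 s, in which the tool goes at most 50 mm and 8.59 degrees, less where a joint would pass 70% of its speed; a pose out of reach is approached as far as the arm can. A call with a number of a shift or a turn outside -1 to 1 is refused whole. A call with a gripper value outside its range is refused whole. The fingers move at their own pace and stop on an object; FORCE is the grip in N (left out, the last holds). Time passes only in rows, so rows that repeat a pose let the fingers close. It gives the time, the measured TCP pose, the force, the opening and the grip force at its end, in the units of the state.
- r.get_state(): the state, without advancing time (a new reading comes with each control period).
- r.snapshot(name): name is "scene" or "top" or "wrist"; returns a dict with "img" (480x640x3 uint8, red, green, blue), "mtx" (3x3 intrinsics, pixels), "k1" (the pictures are not rectified: a ray, as slopes to the right and down, at radius r is drawn at 1 + k1 r^2 times it, then the intrinsics apply), "cam_to_world" (4x4, takes a point from camera to world coordinates). Camera axes: x right, y up, looking along -z (the intrinsics and any distortion apply to the point x, -y, -z); pixel columns grow to the right and rows downward; lengths in m; the calibration is good to about 2 mm. A picture is of the moment at which its call begins. There is no depth.
- r.finish_job(): hands the job in; it is judged then, once.
The state is a dict: "clock": time; "q": joint angles; "qd": joint speeds; "joint_torque": joint torques, N m; "tool_pos": TCP position; "eef_rot": TCP orientation; "contact_force": force on the tool from outside, world axes, zero at the start; "moment": the same for the moment, N m; "opening": opening from 0.0 (shut) to 1.0 (fully open); "finger_force": force on a finger pad.
Only numpy, scipy, OpenCV 4.12 (cv2) and the standard library are available. Lean on these libraries where they do the work, as an engineer would, in place of code of your own. Each camera call takes 0.05 s, during which the arm holds its last target. There are 200 camera calls.

### The job

Set the mitre jig for the next cut: with one finger, push the wooden fence arm round on its pivot until its steel tip points at the middle of the tall ball-topped index peg, and then push the black-handled lock lever round fully home against its stop pin. Only push: do not lift the arm off its pivot, and leave the pegs and the other things on the bench where they are.

Things in the scene. Friction and masses are not known exactly. Their poses are not given: they have to be found in the camera images.
- board: Mitre jig board, plywood 360 x 360 x 18 (top 18 above the bench), screwed down. Origin: centre of its underside; z up; x points from the arm's pivot to the middle of the peg row, away from the robot. Arm pivot at x -60, y 0: steel pin 16 dia, rising to 60 above the bench. Lock lever pivot at x -40, y -87: steel pin 14 dia, rising to 52.
- fence_arm (a joint): Angle of the fence arm, rad, counter-clockwise seen from above; 0 = the arm points along the board's x. Range -1.2 to 1.2. It starts swung to the left (positive, about 0.85 to 1.1), beyond all the pegs. It turns with light friction (about 1 N at 120 mm from the pivot) and stays where it is left.
- fence_pivot (a point): Point on the fence arm's pivot axis, 34 above the bench, turning with the arm: x along the arm to its tip, z up. Arm: dark wooden bar 26 wide (sides 13 from the centre line: push there), from 25 behind the pivot to 125 in front, 22 to 46 above the bench; at the pivot a disc of radius 50 (22 to 36 above the bench) and a collar of radius 20 (to 56).
- fence_tip (a point): End of the arm's thin dark steel pointer (6 wide), 155 from the pivot on the arm's centre line, 32 above the bench. The arm (about 0.3 kg) only rests on its pivot pin, and would lift off if gripped and raised.
- lock_lever (a joint): Angle of the lock lever, rad, counter-clockwise seen from above: 0 = fully open (handle points at -2.6 rad from the board's x, back towards the robot), 1.4 = fully home (handle at -1.2 rad), where it meets its stop, an upright steel pin (10 dia, top 40 above the bench). Starts at 0 to 0.35. Friction about 1.4 N at 70 mm from the pivot; stays where it is left.
- lever_pivot (a point): Point on the lock lever's pivot axis, 33 above the bench, turning with the lever: x along the handle to its tip, z up. A round cam, 22 to 38 above the bench, reaches up to 36 from the axis on the side away from the handle. A bar 14 wide, 26 to 40 above the bench, runs from it out to 75, and a round black grip of 16 dia out to 100; push on their side.
- lever_tip (a point): Outer end of the lever's black grip, 100 from its pivot, 33 above the bench.
- peg_tall: The tall index peg: steel foot 30 dia and 8 high, dark wooden stem 14 dia, and a dark wooden ball 24 dia on top; 60 high in all, 90 g. Stands loose on the board about 190 to 222 from the arm's pivot. Origin: centre of its underside, on the board's top, 18 above the bench.
- peg_short_a: A short index peg: same foot and stem but no ball, 26 high, 70 g. Stands loose in the same row, at a different angle. Origin: centre of its underside.
- peg_short_b: The other short index peg, same as peg_short_a.
- glue: White glue bottle, 54 dia, 140 high, standing on the bench to the left of the board. Origin: centre of its underside.
- screwdriver: Screwdriver lying on the bench to the right of the board.
- offcut: Dark wooden offcut 90 x 45 x 30 lying on the bench to the far right of the board. Origin: centre of its underside.

How it is judged:
By the outcome, as a careful person would: the job done as asked, in the order asked, and still so for the second after the job is handed in, with the robot touching nothing.
It also fails if it takes over 58 s, if anything falls off the work surface, if the arm or the gripper's body presses on something with over 40 N, if the wrist force passes 120 N, or if a joint passes its speed limit or range.

## Working session

There is one attempt and no reset: what is moved stays moved. The work goes in short steps, Python scripts to look and compute and a shell command to move; the robot and the scene stay as the last step left them, time stands still between calls to the robot, and variables do not carry over. Pictures are saved under pics/ and viewed, at most 10 in all, crops included, and the job is handed in when it is done.

```bash
mkdir -p pics; cat > h.py <<'E'
import numpy as np, cv2
from plant import r
def snap(n,f=None):
    s=r.snapshot(n)
    if f: cv2.imwrite(f,s["img"][:,:,::-1])
    return s
def ray(s,u,v):
    K=np.array(s["mtx"]);M=np.array(s["cam_to_world"])
    d=np.array([(u-K[0,2])/K[0,0],(v-K[1,2])/K[1,1]]);p=d.copy()
    for _ in range(30): p=d/(1+s["k1"]*(p@p))
    return M[:3,3],M[:3,:3]@np.array([p[0],-p[1],-1])
def onz(s,u,v,z):
    o,d=ray(s,u,v);return o+d*(z-o[2])/d[2]
def proj(s,P):
    K=np.array(s["mtx"]);M=np.array(s["cam_to_world"])
    c=M[:3,:3].T@(np.array(P)-M[:3,3]);p=np.array([c[0],-c[1]])/-c[2]
    p=p*(1+s["k1"]*(p@p));return K[0,0]*p[0]+K[0,2],K[1,1]*p[1]+K[1,2]
E
python3 - <<'E'
from h import *
for n in("top","scene"):
    s=snap(n,f"pics/{n}0.png");print(n,np.round(s["cam_to_world"],3).tolist(),s["k1"],np.round(s["mtx"],1).tolist())
t=r.get_state();print(t["clock"],t["tool_pos"],t["eef_rot"],t["opening"])
E
```

```text
top [[0.113, 0.97, -0.215, 0.359], [-0.994, 0.112, -0.019, -0.015], [0.005, 0.216, 0.976, 1.111], [0.0, 0.0, 0.0, 1.0]] -0.02751945845754851 [[453.5, 0.0, 314.8], [0.0, 453.5, 236.6], [0.0, 0.0, 1.0]]
scene [[0.59, -0.465, 0.66, 1.288], [0.807, 0.323, -0.494, -0.522], [0.016, 0.824, 0.567, 0.659], [0.0, 0.0, 0.0, 1.0]] -0.025840192923224814 [[451.2, 0.0, 323.1], [0.0, 451.2, 235.6], [0.0, 0.0, 1.0]]
0.1 [ 0.13671381 -0.60928679  0.23798442] [ 9.93907514e-01  1.10214164e-01 -1.49307226e-04 -8.18055605e-04] 0.9982108727978918
```

View pics/top0.png

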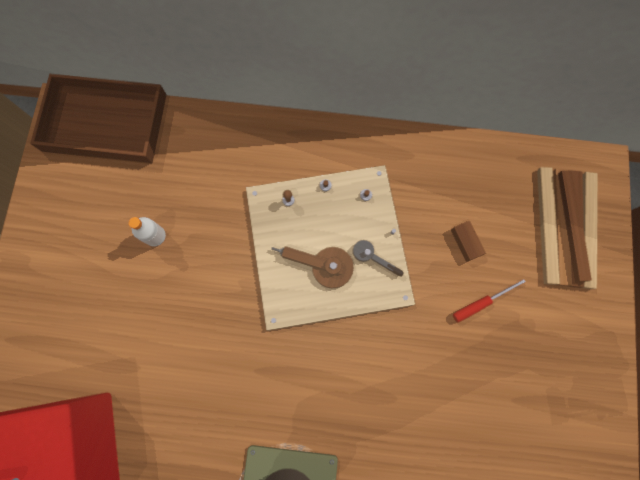

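View pics/scene0.png

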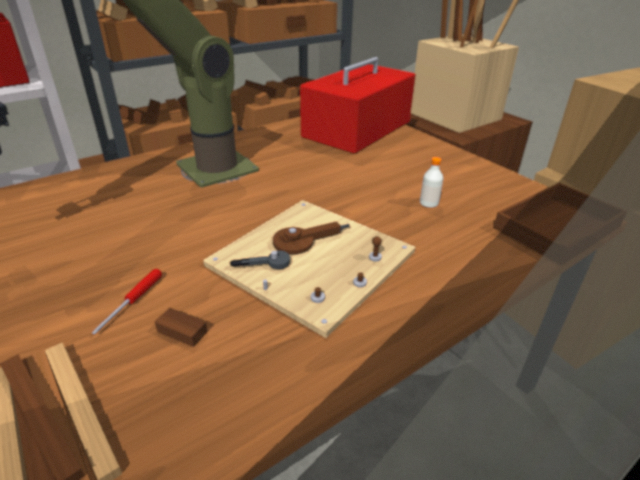

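The top view shows the board (corners about (247,187), (386,167), (413,305), (267,328)), arm pivot about (333,266), pointer tip (273,249), tall peg (288,196), lever pivot (367,252), grip tip (402,273) and stop pin (391,233). I'll refine these on an enlarged crop.

```bash
python3 - <<'E'
from h import *
im=cv2.imread("pics/top0.png")[160:335,240:420]
cv2.imwrite("pics/c0.png",cv2.resize(im,None,fx=3.4,fy=3.4,interpolation=cv2.INTER_CUBIC))
s=snap("top")
img=s["img"];hsv=cv2.cvtColor(img,cv2.COLOR_RGB2HSV)
# board mask: pale
m=((hsv[...,2]>150)&(hsv[...,1]<130)).astype(np.uint8);m[:150]=0;m[340:]=0;m[:,:230]=0;m[:,430:]=0
m=cv2.morphologyEx(m,cv2.MORPH_CLOSE,np.ones((5,5)))
c=max(cv2.findContours(m,0,2)[0],key=cv2.contourArea)
q=cv2.approxPolyDP(cv2.convexHull(c),8,True)[:,0];print(q.tolist())
P=np.array([onz(s,*p,.018)[:2] for p in q]);print(P.round(4).tolist(),P.mean(0),[np.linalg.norm(P[i]-P[i-1]).round(4) for i in range(len(P))])
E
```

```text
[[385, 165], [415, 304], [266, 329], [245, 187]]
[[0.807, -0.1504], [0.4628, -0.2502], [0.3643, 0.0963], [0.7072, 0.197]] [ 0.58533398 -0.02684333] [np.float64(0.3615), np.float64(0.3584), np.float64(0.3602), np.float64(0.3573)]
```

View pics/c0.png

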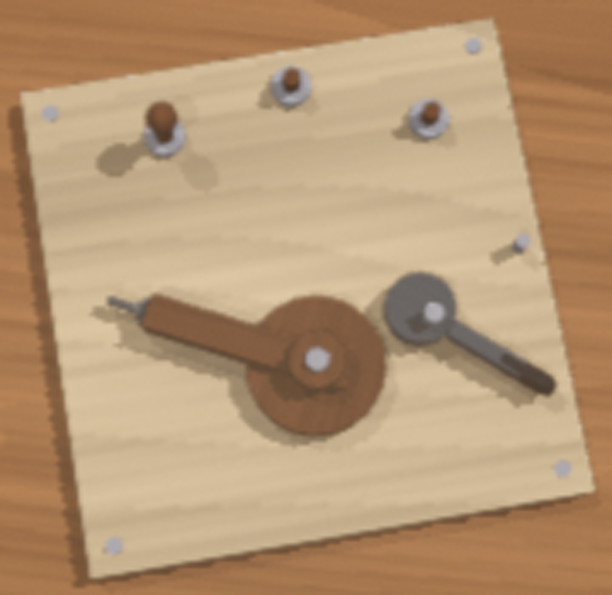

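The crop (3.4x) shows pivot pin top (318,358), pointer tip (110,301), tall peg ball (161,116) and foot (164,137), lever pin (434,311), grip end (549,385), stop pin top (521,240).

```bash
python3 - <<'E'
from h import *
s=snap("top")
f=lambda u,v,z:onz(s,(u+.5)/3.4-.5+240,(v+.5)/3.4-.5+160,z)[:2]
y=.284;C=np.array([.5853,-.0268]);R=np.array([[np.cos(y),-np.sin(y)],[np.sin(y),np.cos(y)]])
pv=C+R@[-.06,0];lv=C+R@[-.04,-.087];print("exp pivots",pv,lv)
for n,a in dict(pivot=(318,358,.06),tip=(110,301,.032),ball=(161,116,.066),foot=(164,137,.026),sa=(291,77,.044),sb=(431,111,.044),lpin=(434,311,.052),ltip=(547,383,.036),stop=(521,240,.04)).items():
    w=f(*a);d=w-f(318,358,.06);e=w-f(434,311,.052)
    print(n,w.round(4),"board",(R.T@(w-C)).round(4),"arm r,ang",np.hypot(*d).round(4),(np.arctan2(d[1],d[0])-y).round(4),"lever",np.hypot(*e).round(4),(np.arctan2(e[1],e[0])-y).round(3))
E
```

```text
exp pivots [ 0.52770346 -0.04361186] [ 0.5712795  -0.12152289]
pivot [ 0.5278 -0.0442] board [-0.06   -0.0006] arm r,ang 0.0 -0.284 lever 0.0887 1.8
tip [0.5562 0.1065] board [0.0094 0.1361] arm r,ang 0.1534 1.1007 lever 0.2286 1.353
ball [0.6865 0.0846] board [0.1284 0.0786] arm r,ang 0.2044 0.3981 lever 0.2361 0.778
foot [0.6833 0.0842] board [0.1252 0.0791] arm r,ang 0.2016 0.4065 lever 0.2342 0.789
sa [ 0.7338 -0.0035] board [ 0.149  -0.0193] arm r,ang 0.2099 -0.0889 lever 0.2007 0.345
sb [ 0.7197 -0.1072] board [ 0.1065 -0.1148] arm r,ang 0.2019 -0.6011 lever 0.149 -0.187
lpin [ 0.5714 -0.1216] board [-0.0399 -0.0871] arm r,ang 0.0887 -1.3421 lever 0.0 -0.284
ltip [ 0.5324 -0.2068] board [-0.1013 -0.158 ] arm r,ang 0.1626 -1.827 lever 0.0937 -2.284
stop [ 0.6323 -0.1801] board [ 0.0022 -0.1603] arm r,ang 0.1714 -1.1992 lever 0.0845 -1.049
```

```bash
cat >> h.py <<'E'
from scipy.spatial.transform import Rotation as Ro
PV=np.array([.5278,-.0440]);LV=np.array([.5714,-.1216]);YAW=.284
def pose():
    t=r.get_state();X=Ro.from_quat(t["eef_rot"]).as_matrix()
    return np.array(t["tool_pos"]),X,np.arctan2(X[1,0],X[0,0]),t
def go(xyz,yaw):
    "print units of shift and turn from the present pose to a tool-down pose"
    p,X,y,t=pose()
    W=np.array([[np.cos(yaw),np.sin(yaw),0],[np.sin(yaw),-np.cos(yaw),0],[0,0,-1]]).T
    print((X.T@(np.array(xyz)-p)/.15).round(3),(Ro.from_matrix(X.T@W).as_rotvec()/(np.pi/2)).round(3))
def armpt(a,rr,off):  # a: joint angle; off to the left of the arm
    f=a+YAW;return PV+rr*np.array([np.cos(f),np.sin(f)])+off*np.array([-np.sin(f),np.cos(f)])
def levpt(a,rr,off):
    f=a-2.6+YAW;return LV+rr*np.array([np.cos(f),np.sin(f)])+off*np.array([-np.sin(f),np.cos(f)])
E
python3 -m pendant '[0,1,-1,0,0,0,0.268, 0,1,-1,0,0,0,0.268, 0,1,-1,0,0,0,0.268, 0,1,-1,0,0,0,0.268, 0,1,-1,0,0,0,0.268, 0,1,-1,0,0,0,0.268, 0,1,-1,0,0,0,0.268]' 10
python3 -c "
from h import *
print(pose()[2]);p=armpt(1.09,.10,.05);print(p);go([*p,.2],-.197)"
```

```text
clock: 0.9
tool_pos: [0.2496, -0.4321, 0.2389]
eef_rot: [0.995, -0.101, -0.0, 0.001]
contact_force: [-0.2, -0.1, -0.5]
opening: 0.391
finger_force: 0.0
-0.20142705918233814
[0.49831795 0.06384623]
[ 0.963 -3.571  0.254] [ 0.001  0.    -0.003]
```

```bash
python3 -m pendant '[0,0.96,-1,0,0,0,0, 0,0.96,-1,0,0,0,0, 0,0.96,-1,0,0,0,0, 0,0.96,-1,0,0,0,0, 0,0.96,-1,0,0,0,0]' >/dev/null
python3 -m pendant '[0,0,-1,0,0,0,0, 0,0,-1,0,0,0,0, 0,0,-1,0,0,0,0, 0,0,-1,0,0,0,0]' >/dev/null
python3 -m pendant '[0,0,-1,0.25,0,0,0, 0,0,-1,0.25,0,0,0, 0,0,-1,0.25,0,0,0, 0,0,-1,0.25,0,0,0]'
python3 -c "
from h import *
p=armpt(1.09,.10,.05);go([*p,.03],-.197)"
```

```text
clock: 2.2
tool_pos: [0.4824, -0.0135, 0.1999]
eef_rot: [0.995, -0.096, -0.0, -0.001]
contact_force: [-0.7, -0.6, 0.2]
opening: 0.003
finger_force: 0.0
[ 0.006 -0.524  1.134] [-0.002  0.     0.003]
```

```bash
python3 -m pendant '[0,0,-0.52,0.2,0,0,0, 0,0,-0.52,0.2,0,0,0, 0,0,-0.52,0.6,0,0,0, 0,0,-0.52,1,0,0,0, 0,0,-0.52,1,0,0,0, 0,0,-0.52,1,0,0,0, 0,0,-0.52,1,0,0,0]'
python3 - <<'E'
from h import *
p=armpt(1.09,.10,.05);go([*p,.03],-.197)
s=snap("top");cv2.imwrite("pics/c1.png",cv2.resize(s["img"][160:335,240:420,::-1],None,fx=3.4,fy=3.4,interpolation=cv2.INTER_CUBIC))
E
```

```text
clock: 2.9
tool_pos: [0.4975, 0.0558, 0.0514]
eef_rot: [0.995, -0.101, 0.0, 0.001]
contact_force: [-0.2, 0.6, 0.8]
opening: 0.008
finger_force: 0.0
[-0.005 -0.054  0.143] [ 0.001 -0.001 -0.004]
```

View pics/c1.png

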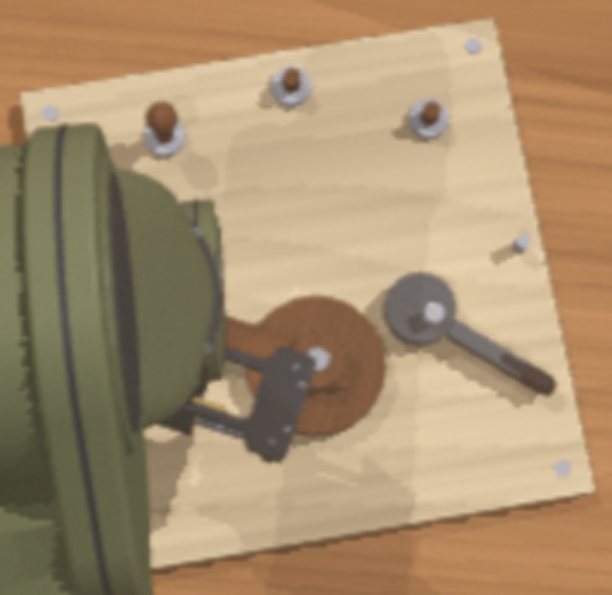

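Arm hides the pointer partly, but the closed fingers are clear of the fence arm, on its left side; pegs undisturbed. Going down and working out the arc.

```bash
python3 -m pendant '[0,0,-0.05,0.14,0,0,0, 0,0,-0.05,0.14,0,0,0, 0,0,-0.05,0.14,0,0,0]'
python3 - <<'E'
from h import *
for a,o in((1.09,.03),(1.05,.022),(.95,.022),(.85,.022),(.75,.022),(.65,.022),(.55,.022),(.5,.022)):
    go([*armpt(a,.10,o),.03],a+YAW-np.pi/2)
E
```

```text
clock: 3.25
tool_pos: [0.4987, 0.0651, 0.0314]
eef_rot: [0.995, -0.1, 0.001, -0.0]
contact_force: [-0.7, 0.4, 0.8]
opening: 0.003
finger_force: 0.0
[0.132 0.008 0.01 ] [-0.    -0.001 -0.002]
[0.212 0.003 0.01 ] [-0.    -0.001  0.023]
[ 0.28  -0.006  0.01 ] [-0.    -0.001  0.087]
[ 0.348 -0.008  0.01 ] [-0.    -0.001  0.15 ]
[ 0.416 -0.003  0.01 ] [-0.    -0.001  0.214]
[0.484 0.008 0.01 ] [-0.    -0.001  0.278]
[0.549 0.026 0.011] [-0.    -0.001  0.341]
[0.581 0.038 0.011] [-0.    -0.001  0.373]
```

```bash
python3 -m pendant '[0,0.13,0,0.01,0,0,0, 0,0.17,0,0.01,0,0,0.01, 0,0.21,0,0.01,0,0,0.023, 0,0.245,0,0.01,0,0,0.055, 0,0.28,-0.006,0.01,0,0,0.087, 0,0.315,-0.008,0.01,0,0,0.12, 0,0.35,-0.008,0.01,0,0,0.15, 0,0.385,-0.006,0.01,0,0,0.18, 0,0.416,-0.003,0.01,0,0,0.214, 0,0.45,0.002,0.01,0,0,0.246, 0,0.484,0.008,0.01,0,0,0.278, 0,0.484,0.008,0.01,0,0,0.278]'
python3 - <<'E'
from h import *
s=snap("top");cv2.imwrite("pics/c2.png",cv2.resize(s["img"][160:335,240:420,::-1],None,fx=3.4,fy=3.4,interpolation=cv2.INTER_CUBIC))
s=snap("scene");cv2.imwrite("pics/s2.png",cv2.resize(s["img"][190:340,200:420,::-1],None,fx=3.6,fy=3.6,interpolation=cv2.INTER_CUBIC))
for a in(.65,.55,.5,.47,.44,.42,.40):
    go([*armpt(a,.10,.022),.03],a+YAW-np.pi/2)
E
```

```text
clock: 4.45
tool_pos: [0.57, 0.0494, 0.0287]
eef_rot: [0.949, -0.314, 0.001, 0.0]
contact_force: [-0.7, 0.7, 0.4]
opening: 0.007
finger_force: 0.0
[ 0.002  0.001 -0.009] [-0.    -0.001 -0.   ]
[ 0.069 -0.01  -0.008] [-0.    -0.001  0.064]
[ 0.103 -0.013 -0.008] [-0.    -0.001  0.095]
[ 0.123 -0.014 -0.008] [-0.    -0.001  0.115]
[ 0.144 -0.015 -0.008] [-0.    -0.001  0.134]
[ 0.158 -0.015 -0.008] [-0.    -0.001  0.146]
[ 0.171 -0.014 -0.008] [-0.    -0.001  0.159]
```

View pics/s2.png

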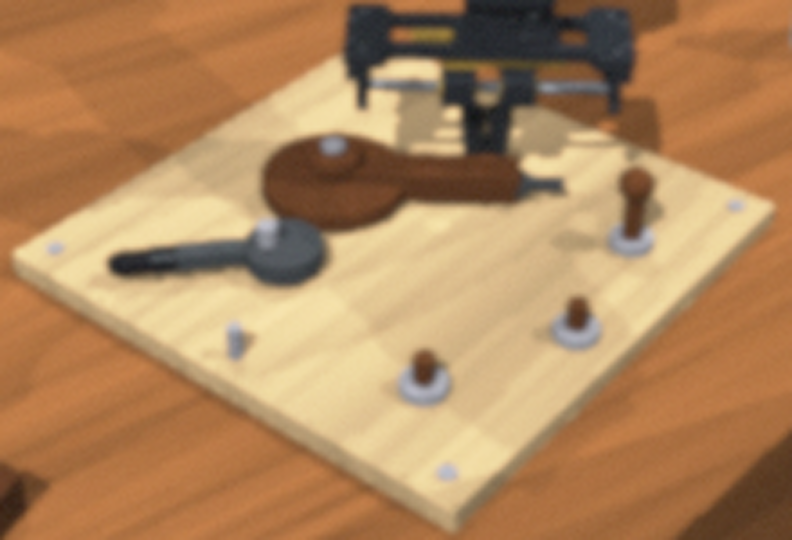

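The scene crop (3.6x) shows the arm moving with the finger; pointer tip (563,186), tall peg ball (636,183), foot (632,238), pivot pin top (333,145). Measuring angles from this view too.

```bash
python3 - <<'E'
from h import *
s=snap("scene");f=lambda u,v,z:onz(s,(u+.5)/3.6-.5+200,(v+.5)/3.6-.5+190,z)[:2]
p0=f(333,144,.06);print(p0)
for n,a in dict(tip=(563,186,.032),ball=(636,183,.066),foot=(632,238,.026),lpin=(268,229,.052)).items():
    w=f(*a);d=w-p0;print(n,w.round(4),np.hypot(*d).round(4),(np.arctan2(d[1],d[0])-YAW).round(4))
E
```

```text
[ 0.52870667 -0.04650593]
tip [0.6235 0.0747] 0.1538 0.6232
ball [0.6836 0.0827] 0.2017 0.4111
foot [0.6879 0.0799] 0.2032 0.3871
lpin [ 0.5754 -0.1251] 0.0914 -1.3183
```

```bash
python3 -m pendant '[0,0.03,-0.005,0,0,0,0.03, 0,0.055,-0.008,0,0,0,0.05, 0,0.08,-0.011,0,0,0,0.075, 0,0.1,-0.013,0,0,0,0.095, 0,0.12,-0.014,0,0,0,0.112, 0,0.13,-0.015,0,0,0,0.121, 0,0.137,-0.015,0,0,0,0.127, 0,0.137,-0.015,0,0,0,0.127, 0,0.137,-0.015,0,0,0,0.127]'
python3 - <<'E'
from h import *
p,X,y,t=pose();d=p[:2]-PV;f=y+np.pi/2
print("arm-from-yaw",f-YAW,"along/off",d@[np.cos(f),np.sin(f)],d@[-np.sin(f),np.cos(f)])
s=snap("top");cv2.imwrite("pics/c3.png",cv2.resize(s["img"][160:335,240:420,::-1],None,fx=3.4,fy=3.4,interpolation=cv2.INTER_CUBIC))
s=snap("scene");cv2.imwrite("pics/s3.png",cv2.resize(s["img"][190:290,260:400,::-1],None,fx=5,fy=5,interpolation=cv2.INTER_CUBIC))
E
```

```text
clock: 5.5
tool_pos: [0.5869, 0.0394, 0.0287]
eef_rot: [0.914, -0.406, 0.0, 0.0]
contact_force: [-0.6, -0.2, -0.1]
opening: 0.002
finger_force: 0.3
arm-from-yaw 0.4505759233300382 along/off 0.0997875077946089 0.022316342727264044
```

View pics/c3.png

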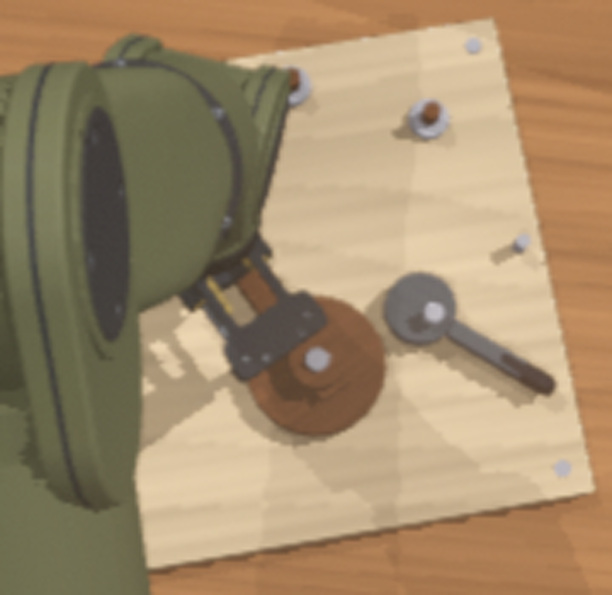

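View pics/s3.png

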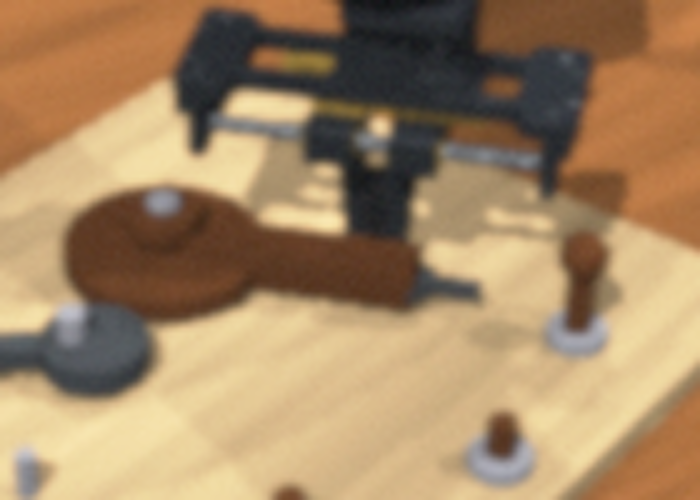

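Views: the tip is at (481,294) in the 5x scene crop, tall peg foot (577,332), ball (585,256), pivot pin (163,201); the top view is blocked by the forearm at the tip.

```bash
python3 - <<'E'
from h import *
s=snap("scene");f=lambda u,v,z:onz(s,(u+.5)/5-.5+260,(v+.5)/5-.5+190,z)[:2]
p0=f(163,201,.06)
for n,a in dict(tip=(481,294,.032),ball=(585,256,.066),foot=(577,331,.026),peg=(582,300,.044)).items():
    w=f(*a);d=w-p0;print(n,w.round(4),np.hypot(*d).round(4),(np.arctan2(d[1],d[0])-YAW).round(4))
for a in(.45,.43,.41,.4):
    go([*armpt(a,.10,.022),.03],a+YAW-np.pi/2)
E
```

```text
tip [0.6456 0.0557] 0.1549 0.4385
ball [0.685  0.0823] 0.2022 0.4086
foot [0.6877 0.0794] 0.2025 0.3885
peg [0.6883 0.08  ] 0.2033 0.3893
[ 0.002 -0.002 -0.008] [ 0. -0.  0.]
[ 0.016 -0.005 -0.008] [ 0.    -0.     0.013]
[ 0.029 -0.008 -0.008] [ 0.    -0.     0.026]
[ 0.036 -0.009 -0.008] [ 0.    -0.     0.032]
```

```bash
python3 -m pendant '[0,0.01,-0.003,0,0,0,0.008, 0,0.018,-0.005,0,0,0,0.016, 0,0.024,-0.006,0,0,0,0.021, 0,0.024,-0.006,0,0,0,0.021, 0,0.024,-0.006,0,0,0,0.021]'
python3 - <<'E'
from h import *
p,X,y,t=pose();d=p[:2]-PV;f=y+np.pi/2
print("arm-from-yaw",f-YAW,"along/off",d@[np.cos(f),np.sin(f)],d@[-np.sin(f),np.cos(f)])
E
python3 -m pendant '[0,-0.1,0,0,0,0,0, 0,-0.3,0,0,0,0,0, 0,-0.3,0,-0.3,0,0,0, 0,-0.3,0,-0.6,0,0,0, 0,-0.3,0,-1,0,0,0, 0,-0.3,0,-1,0,0,0, 0,-0.9,0,-1,0,0,0, 0,-0.9,0,-1,0,0,0, 0,-0.9,0,-1,0,0,0, 0,-0.9,0,-1,0,0,0]'
python3 - <<'E'
from h import *
s=snap("top");cv2.imwrite("pics/c4.png",cv2.resize(s["img"][160:335,240:420,::-1],None,fx=3.4,fy=3.4,interpolation=cv2.INTER_CUBIC))
E
```

```text
clock: 6.15
tool_pos: [0.5898, 0.0372, 0.0287]
eef_rot: [0.907, -0.421, 0.0, 0.0]
contact_force: [-0.7, 0.6, 0.4]
opening: 0.007
finger_force: 0.3
arm-from-yaw 0.41739015054597967 along/off 0.09978315152087619 0.022051712414220825
clock: 7.15
tool_pos: [0.5017, 0.1419, 0.1784]
eef_rot: [0.908, -0.42, -0.0, 0.0]
contact_force: [0.6, -0.9, 0.5]
opening: 0.004
finger_force: 0.0
```

View pics/c4.png

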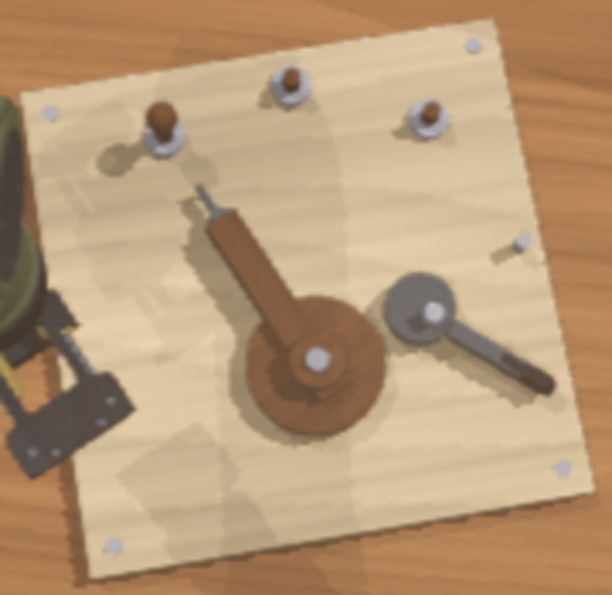

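Clear view now: pointer tip (199,187), ball (161,116), foot (164,137), lever unmoved. Measuring via masks.

```bash
python3 - <<'E'
from h import *
def ang(w): d=w[:2]-PV;return (np.arctan2(d[1],d[0])-YAW).round(4),np.hypot(*d).round(4)
s=snap("top");img=s["img"];h=cv2.cvtColor(img,cv2.COLOR_RGB2HSV).astype(int)
f=lambda u,v,z:onz(s,(u+.5)/3.4-.5+240,(v+.5)/3.4-.5+160,z)
print("tip",ang(f(199,186,.032)),"pointer base",ang(f(213,210,.032)),"foot",ang(f(164,137,.026)))
dark=((h[...,2]<135)).astype(np.uint8)
roi=np.zeros_like(dark);roi[188:198,280:295]=1
n,l,st,c=cv2.connectedComponentsWithStats(dark*roi)
print("ball",[(st[i,4],c[i].round(2).tolist(),ang(onz(s,*c[i],.066))) for i in range(1,n)])
# foot: gray bright, low saturation bluish
g=((h[...,1]<45)).astype(np.uint8);roi[:]=0;roi[190:212,278:300]=1
v,u=np.nonzero(g*roi);(cx,cy),rad=cv2.minEnclosingCircle(np.c_[u,v].astype(np.float32));print("foot circ",cx,cy,rad,ang(onz(s,cx,cy,.024)))
for a in(.38,.39,.40,.41,.42,.43):print(a,[(np.array(proj(s,[*armpt(a,rr,0),.032]))-[240,160]).round(2)*3.4 for rr in(.155,.13)])
print("peg",[((np.array(proj(s,[*armpt(.4,.2015,0),z]))-[240,160])*3.4).round(0) for z in (.026,.066)])
s2=snap("scene");cv2.imwrite("pics/s4.png",cv2.resize(s2["img"][190:290,260:400,::-1],None,fx=5,fy=5,interpolation=cv2.INTER_CUBIC))
E
```

```text
tip (np.float64(0.4002), np.float64(0.1547)) pointer base (np.float64(0.4082), np.float64(0.1341)) foot (np.float64(0.4054), np.float64(0.2015))
ball [(np.int32(54), [286.93, 194.2], (np.float64(0.4007), np.float64(0.2034)))]
foot circ 288.3636474609375 200.0 5.724496364593506 (np.float64(0.3996), np.float64(0.2013))
0.38 [array([201.28, 182.24]), array([219.164, 210.766])]
0.39 [array([199.444, 183.328]), array([217.634, 211.718])]
0.4 [array([197.642, 184.45 ]), array([216.104, 212.636])]
0.41 [array([195.84 , 185.572]), array([214.608, 213.588])]
0.42 [array([194.038, 186.694]), array([213.078, 214.54 ])]
0.43 [array([192.236, 187.85 ]), array([211.582, 215.526])]
peg [array([164., 135.]), array([161., 118.])]
```

View pics/s4.png

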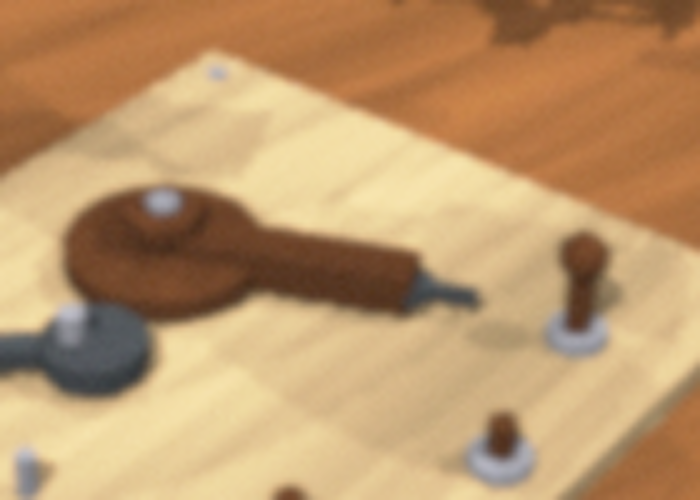

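Scene view agrees: tip (479,300) aligned toward the peg, pegs standing. Tip ≈0.40, peg ≈0.40: good. Now to the lever (joint ≈0.316).

```bash
python3 -c "
from h import *
a=.316;p=levpt(a,.085,-.045);print(p);go([*p,.13],a-2.6+YAW+np.pi/2)"
```

```text
[ 0.49510913 -0.18016367]
[1.594 1.414 0.326] [ 0.    -0.001 -0.281]
```

```bash
python3 -m pendant '[0,0.8,0.7,0,0,0,-0.09, 0,0.8,0.7,0,0,0,-0.18, 0,0.8,0.7,0,0,0,-0.28, 0,0.8,0.7,0,0,0,-0.28, 0,0.8,0.7,0,0,0,-0.28]'
python3 -c "
from h import *
a=.316;p=levpt(a,.085,-.045);go([*p,.05],a-2.6+YAW+np.pi/2)"
```

```text
clock: 7.8
tool_pos: [0.5001, -0.0226, 0.1787]
eef_rot: [0.976, -0.217, 0.0, 0.001]
contact_force: [-1.0, -0.1, -0.4]
opening: 0.006
finger_force: 0.0
[0.415 0.964 0.859] [ 0.001 -0.    -0.006]
```

```bash
python3 -m pendant '[0,0.41,0.96,0,0,0,0, 0,0.41,0.96,0,0,0,0, 0,0.41,0.96,0,0,0,0, 0,0.41,0.96,0,0,0,0, 0,0.41,0.96,0.3,0,0,0, 0,0.41,0.96,0.6,0,0,0, 0,0.41,0.96,0.8,0,0,0, 0,0.41,0.96,0.99,0,0,0, 0,0.41,0.96,0.99,0,0,0, 0,0.41,0.96,0.99,0,0,0]'
python3 - <<'E'
from h import *
for a,o in((.316,.03),(.316,.017),(.4,.017),(.5,.017),(.6,.017),(.7,.017),(.8,.017),(.9,.017),(1.,.017)):
    go([*levpt(a,.085,-o),.029],a-2.6+YAW+np.pi/2)
E
```

```text
clock: 8.8
tool_pos: [0.4965, -0.1736, 0.0303]
eef_rot: [0.977, -0.212, -0.0, -0.0]
contact_force: [0.6, 0.4, 0.7]
opening: 0.006
finger_force: 0.0
[0.11  0.044 0.008] [-0.     0.     0.001]
[0.196 0.044 0.008] [-0.     0.     0.001]
[0.244 0.052 0.008] [-0.     0.    -0.053]
[0.302 0.055 0.008] [-0.     0.    -0.116]
[0.36  0.053 0.008] [-0.    0.   -0.18]
[0.417 0.045 0.008] [-0.     0.    -0.244]
[0.473 0.032 0.008] [-0.     0.    -0.307]
[0.528 0.013 0.008] [-0.     0.    -0.371]
[ 0.58  -0.011  0.008] [-0.     0.    -0.435]
```

```bash
python3 -m pendant '[0,0.11,0.04,0.008,0,0,0, 0,0.16,0.044,0.008,0,0,0, 0,0.2,0.046,0.008,0,0,-0.01, 0,0.244,0.052,0.008,0,0,-0.053, 0,0.302,0.055,0.008,0,0,-0.116, 0,0.36,0.053,0.008,0,0,-0.18, 0,0.417,0.045,0.008,0,0,-0.244, 0,0.473,0.032,0.008,0,0,-0.307, 0,0.528,0.013,0.008,0,0,-0.371, 0,0.58,-0.011,0.008,0,0,-0.435, 0,0.58,-0.011,0.008,0,0,-0.435]'
python3 - <<'E'
from h import *
for a in(1,1.1,1.2,1.3,1.35,1.4,1.43,1.46):
    go([*levpt(a,.085,-.017),.029],a-2.6+YAW+np.pi/2)
E
```

```text
clock: 9.9
tool_pos: [0.5768, -0.2097, 0.0298]
eef_rot: [0.992, 0.127, 0.001, 0.0]
contact_force: [-0.6, -0.0, 0.7]
opening: 0.006
finger_force: 0.0
[-0.    -0.011  0.005] [ 0.    -0.001  0.   ]
[ 0.057 -0.002  0.005] [ 0.    -0.001 -0.064]
[0.115 0.001 0.005] [ 0.    -0.001 -0.127]
[ 0.172 -0.002  0.005] [ 0.    -0.001 -0.191]
[ 0.201 -0.006  0.006] [ 0.    -0.001 -0.223]
[ 0.23  -0.011  0.006] [ 0.    -0.001 -0.254]
[ 0.246 -0.015  0.006] [ 0.    -0.001 -0.274]
[ 0.263 -0.019  0.006] [ 0.    -0.001 -0.293]
```

```bash
python3 -m pendant '[0,0.03,0,0,0,0,-0.03, 0,0.057,0,0,0,0,-0.064, 0,0.086,0.001,0,0,0,-0.095, 0,0.115,0.001,0,0,0,-0.127, 0,0.145,0,0,0,0,-0.16, 0,0.172,-0.002,0,0,0,-0.191, 0,0.19,-0.005,0,0,0,-0.21, 0,0.205,-0.006,0,0,0,-0.23, 0,0.215,-0.008,0,0,0,-0.24, 0,0.222,-0.01,0,0,0,-0.25, 0,0.222,-0.01,0,0,0,-0.254]'
python3 -m pendant '[0,0.008,0,0,0,0,0, 0,0.008,0,0,0,0,0, 0,0.008,0,0,0,0,0]'
```

```text
clock: 11.0
tool_pos: [0.6071, -0.201, 0.0291]
eef_rot: [0.947, 0.321, -0.001, 0.0]
contact_force: [-1.4, -2.8, 1.2]
opening: 0.003
finger_force: 1.5
clock: 11.3
tool_pos: [0.6072, -0.2009, 0.029]
eef_rot: [0.947, 0.32, -0.001, 0.0]
contact_force: [-2.3, -3.3, 2.0]
opening: 0.003
finger_force: 2.5
```

```bash
python3 -m pendant '[0,0.01,0,0,0,0,0, 0,0.02,0,0,0,0,0, 0,0.03,0,0,0,0,0, 0,0.03,0,0,0,0,0]'
python3 -c "
from h import *
p,X,y,t=pose();d=p[:2]-LV;f=y-np.pi/2
print('lever from yaw',f-YAW+2.6,d@[np.cos(f),np.sin(f)],d@[-np.sin(f),np.cos(f)])"
```

```text
clock: 11.7
tool_pos: [0.6075, -0.2007, 0.0289]
eef_rot: [0.948, 0.319, -0.005, 0.001]
contact_force: [-8.4, -6.5, 7.2]
opening: 0.007
finger_force: 5.6
lever from yaw 1.3954160534185094 0.08483778863756081 -0.01916104613390984
```

Force rises without motion: against the stop. Backing off, raising and looking.

```bash
python3 -m pendant '[0,-0.1,0,0,0,0,0, 0,-0.25,0,0,0,0,0, 0,-0.3,0,0,0,0,0, 0,-0.3,0,-0.3,0,0,0, 0,-0.3,0,-0.6,0,0,0, 0,-0.3,0,-1,0,0,0, 0,-0.3,0,-1,0,0,0]' >/dev/null
python3 -m pendant '[0,-0.8,1,0,0,0,0, 0,-0.8,1,0,0,0,0, 0,-0.8,1,0,0,0,0, 0,-0.8,1,0,0,0,0, 0,-0.8,1,0,0,0,0, 0,-0.8,1,0,0,0,0]'
python3 - <<'E'
from h import *
s=snap("top");cv2.imwrite("pics/c5.png",cv2.resize(s["img"][160:335,240:420,::-1],None,fx=3.4,fy=3.4,interpolation=cv2.INTER_CUBIC))
E
```

```text
clock: 13.0
tool_pos: [0.572, -0.4164, 0.1778]
eef_rot: [0.947, 0.32, 0.0, -0.001]
contact_force: [0.5, 1.0, -0.4]
opening: 0.007
finger_force: 0.0
```

View pics/c5.png

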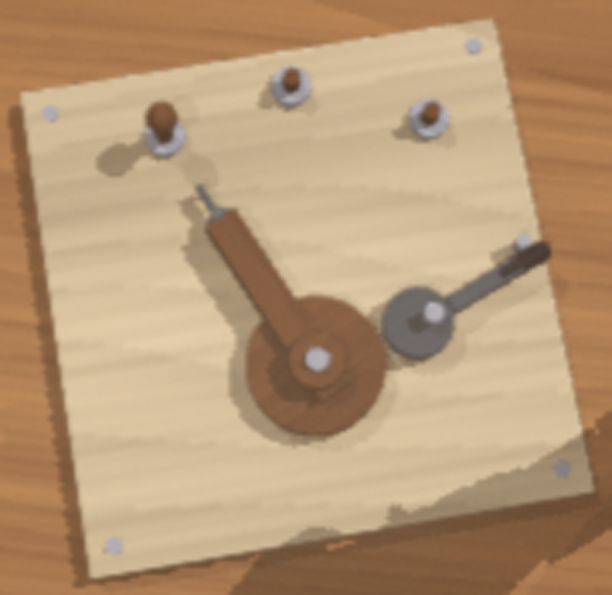

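The lever grip (545,250) lies against the stop pin (523,242). The pointer tip is still at (199,187), in line with the tall peg, and all the pegs are in place.

```bash
python3 -c "
from plant import r
print(r.finish_job())"
```

```text
the job is handed in; nothing more can be done
None
```

The job is handed in: the fence arm's tip points at the tall peg (both measured at about 0.40 rad, to within about 0.01), the lock lever was then pushed home against its stop pin, and the pegs did not move.

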